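# Stroke the ruling slide, find its burr and mark it

## Robot

A 6-joint arm with a two-finger parallel gripper is mounted at the origin on the work surface. World frame = base frame: x ahead of the robot, y to its left, z up, the work surface at z = 0. Lengths are in mm, angles in rad, forces in N, time in s.
With the tool pointing down it reaches from about 325 to 900 mm from the base axis. Payload 6.1 kg.
Tool frame: the origin (TCP) lies on the centre line of the jaws, within the pads' length; the fingertips stand env.tip_reach ahead of it and the grasp point (between the pads) lies 6 mm ahead of it (env.tip_reach is the distance from the TCP to the fingertips, in mm); y points along the fingers, z is the direction in which the jaws open and shut, and the axes are right-handed (so a half turn about y gives the same grasp; the last joint's range is limited). The gripper opens to 87 mm and grips with 3 to 60 N. Pads are 19 mm wide; open, the fingers measure 117 mm over their backs; the gripper's body (75 mm by 190 mm) begins 51 mm behind the grasp point.
Start: joints at [-1.431, 0.22, 1.526, -0, 1.395, -0.126], TCP at [164.169, -603.046, 247.538] pointing down, gripper open.
Joint ranges: [-2.98, 2.98], [-0.91, 2.08], [0.09, 2.57], [-1.24, 4.39], [0.2, 2.65], [-2.68, 2.68]. Speed limits (rad/s): [2.57, 2.57, 3.01, 3.14, 3.14, 3.14].

## Interface

Orientations are given as a unit quaternion [x, y, z, w].
In Python, from cell import monitor, vision, order, env gives the robot as it stands.
- The arm moves only by the tool move_arm, never from a script. Its argument "series" is a list of rows, each a list of 7 numbers: the turn, a rotation vector about the tool's x, y, z in rad, then the shift along the tool's x, y, z in cm, then the closure, from 0 (fully open) to 1 (shut). A call has 1 to 20 rows; each row is the pose to reach, as a shift and turn from the pose commanded when the call began, along the tool's axes at that moment; what a row does not reach only later rows make up. A row lasts 1/12 s, in which the tool goes at most 41.7 mm and 7.16 degrees, less where a joint would pass 70% of its speed; a pose out of reach is approached as far as the arm can. A call with a gripper value outside its range is refused whole. The fingers move at their own pace and stop on an object; "squeeze" is the grip in N (left out, the last holds). Time passes only in rows, so rows that repeat a pose let the fingers close. It gives the time, the measured TCP pose, the force and the opening at its end, in the units of the state.
- monitor.read_state(): the state, without advancing time (a new reading comes with each control period).
- vision.camera(name): name is "side" or "top" or "wrist"; returns a dict with "color" (420x560x3 uint8, red, green, blue), "fx", "fy", "cx", "cy" (pixels), "position" and "attitude" of the camera in the world. Camera axes: x right, y down, z forward; pixel columns grow to the right and rows downward; lengths in mm; the calibration is good to about 2 mm. A picture is of the moment at which its call begins. There is no depth.
- order.close_job(): hands the job in, once; it reports no verdict.
The state is a dict: "t": time; "qpos": joint angles; "joint_vel": joint speeds; "tau": joint torques, N m; "position": TCP position; "ee_rot": TCP orientation; "wrist_force": force on the tool from outside, world axes, zero at the start; "torque": the same for the moment, N m; "width": opening from 0.0 (shut) to 1.0 (fully open).
Only numpy, scipy, OpenCV 4.12 (cv2) and the standard library are available. Lean on these libraries where they do the work, as an engineer would, in place of code of your own. Each camera call takes 0.05 s, during which the arm holds its last target. There are 200 camera calls.

## Task

Test the engraver's ruling slide for its tight spot: gently push the red-finned carriage all the way to the blue stop, then slowly all the way back to the yellow stop, watching for the place where it drags and the orange pin stands up. Bring the carriage back and leave it on that spot with the pin fully up, slide the brass cursor along its rail until its white pointer lines up with the carriage's, and let go. Leave the other things on the bench alone.

Things in the scene. Friction and masses are not known exactly. Their poses are not given: they have to be found in the camera images.
- slide: Fixed slide. Dark steel bed 330 (y) x 90 (x) x 30 mm high, blue stop at its +y end, yellow at -y (tops 58 mm up). Parallel aluminium cursor rail, 30 mm wide, 22 mm high, centred at x = -115 mm. Origin: centre of the bed's underside, on the bench; y from yellow to blue, z up. A contact force from the robot over 40 N on the slide or its parts counts as ramming.
- carriage (a joint): Grey carriage's position along the slide's y, m: 0 mid-travel, +0.100 at the blue stop, -0.100 at the yellow (within 4 mm is all the way). It is 110 mm (x) by 70 mm (y), top 60 mm above the bench. Drag about 4 N, several newtons more climbing the tight spot; stays where left. Over 0.35 m/s counts as slamming.
- carriage_fin (a point): Centre of the top of the carriage's red push fin, 120 mm above the bench; the fin is 40 mm across (slide's x), 16 mm thick along the travel (slide's y) and stands 60 mm above the carriage's top. In the slide's frame this point lies at x = -15 mm, y = the carriage's position.
- carriage_pointer (a point): Tip of the carriage's white pointer bar, which reaches towards the cursor, 42 mm above the bench; same y in the slide's frame as the fin. Axes parallel to the slide's.
- pin (a joint): Rise of the orange feeler pin, m: 0 when down. Its sprung foot in the bed's closed slot climbs the one hidden burr: fully up (about 0.011; over 0.0085 counts) for 13 mm of travel either side of its crown, down again beyond 26 mm. The burr's centre lies anywhere from -65 to +25 mm of carriage position. Noisy by about 1 mm.
- pin_head (a point): Top centre of the orange pin head (18 mm diameter; a white band below it shows only when it is up), in the slide's frame at x = +30 mm and the carriage's y; 66 mm above the bench when down, 77 mm when fully up.
- cursor (a joint): Position of the brass cursor along its rail, m, same zero and direction as carriage, from -0.100 to +0.100. Drag about 2.5 N, it stays where it is left.
- cursor_fin (a point): Centre of the top of the cursor's upright brass fin, 85 mm above the bench; the fin is 30 mm across (slide's x), 14 mm thick along the travel (y) and stands 48 mm above the cursor's 40 x 36 mm foot, whose top is 37 mm above the bench. In the slide's frame at x = -117 mm.
- cursor_pointer (a point): Tip of the cursor's white pointer, facing the carriage's pointer tip; same y in the slide's frame as the cursor's fin. Lined up means the two pointers are within 5 mm of each other along the slide's y.
- hammer: Bystander: hammer, 220 mm long, lying behind the slide. Origin under its middle.
- oil_tin: Bystander: small green jar with brass cap, 52 mm across, 70 mm high, standing beyond the yellow stop. Origin: centre of its underside.
- brush: Bystander: hand brush lying on the robot's left. Origin under its middle.
- red_bottle: Bystander: white bottle with red cap, 44 mm across, 100 mm high. Origin: centre of its underside.
- white_jar: Bystander: white jar, 60 mm across, 60 mm high. Origin: centre of its underside.
- wood_block: Bystander: wooden block with inlaid dark strip, 60 x 140 x 47 mm. Origin: centre of its underside.

How it is judged:
By the outcome, as a careful person would: the job done as asked, in the order asked, and still so for the second after the job is handed in, with the robot touching nothing.
It also fails if it takes over 64 s, if anything falls off the work surface, if the arm or the gripper's body presses on something with over 40 N, if the wrist force passes 120 N, or if a joint passes its speed limit or range.

## Working session

There is one attempt and no reset: what is moved stays moved. The work goes in short steps, Python scripts to look and compute and a tool call to move; the robot and the scene stay as the last step left them, time stands still between calls to the robot, and variables do not carry over. Pictures are saved under pics/ and viewed, about 8 in all and at most 12, crops included, and the job is handed in when it is done.

Besides the shell and the picture viewer there is one more tool, called after "Request:" as name([rows], argument=value, ...), one row to a line, values as JSON. move_arm: Moves the arm, as the interface text tells. Its arguments: {"type":"object","properties":{"series":{"type":"array"},"squeeze":{"type":"number"}},"required":["series"]}

```bash
ls; mkdir -p pics
cat > h.py <<'E'
import numpy as np, cv2
from scipy.spatial.transform import Rotation as R
from cell import monitor, vision, order, env
def cam(n,save=None):
    c=vision.camera(n)
    if save: cv2.imwrite('pics/'+save,c['color'][:,:,::-1])
    return c
def rot(c):
    a=np.array(c['attitude'],float)
    return a if a.shape==(3,3) else R.from_quat(a).as_matrix()
def ray(c,u,v):
    return np.array(c['position']),rot(c)@np.array([(u-c['cx'])/c['fx'],(v-c['cy'])/c['fy'],1])
def onz(c,u,v,z):
    p,d=ray(c,u,v); return p+d*(z-p[2])/d[2]
def proj(c,P):
    q=rot(c).T@(np.array(P)-c['position']); return q[0]/q[2]*c['fx']+c['cx'],q[1]/q[2]*c['fy']+c['cy']
def tri(obs):
    A=0;b=0
    for c,u,v in obs:
        p,d=ray(c,u,v);d/=np.linalg.norm(d);M=np.eye(3)-np.outer(d,d);A=A+M;b=b+M@p
    return np.linalg.solve(A,b)
E
python3 - <<'E'
from h import *
a=cam('top','top0.png');b=cam('side','side0.png')
for c in(a,b): print(c['position'],c['attitude'],c['fx'],c['cx'],c['cy'])
s=monitor.read_state();print(s, env.tip_reach)
E
```

```text
pics
[505.61007238  95.17788693 975.40266599] [-0.70242687  0.7101719  -0.03810296  0.02829352] 417.00332833520565 277.3617482328543 211.1117716025746
[221.46267587 963.71611036 670.87851905] [-0.17927206  0.84907669 -0.48618719  0.10272452] 492.37879516994326 287.4034808281114 206.46650108415048
{'t': 0.1, 'qpos': array([-1.43109748e+00,  2.21187210e-01,  1.52751167e+00, -8.58955933e-06,
        1.39469330e+00, -1.26085492e-01]), 'joint_vel': array([ 0.00136539, -0.00126545, -0.00183267, -0.00191886, -0.00020415,
        0.00082454]), 'tau': array([ 8.93053311e-04, -4.95948923e+01, -3.88516974e+01,  7.00492272e-02,
        5.15565032e-02, -4.80631684e-05]), 'position': array([ 164.09538561, -602.5315894 ,  246.51393816]), 'ee_rot': array([-0.09370042,  0.70150793, -0.70023555,  0.09368578]), 'wrist_force': array([-0.05215998, -0.30073877,  0.63547259]), 'torque': array([0.03586289, 0.02085499, 0.00767538]), 'width': 0.9984289222032121} 25.0
```

View pics/top0.png

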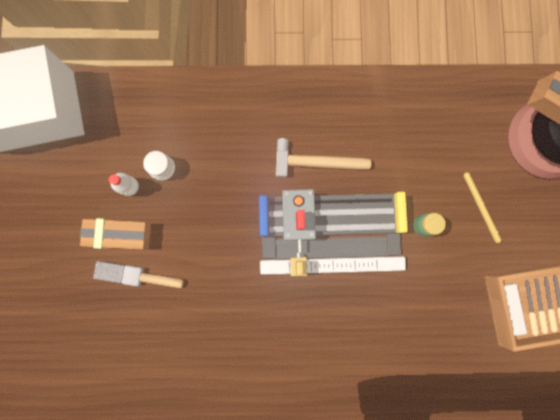

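View pics/side0.png

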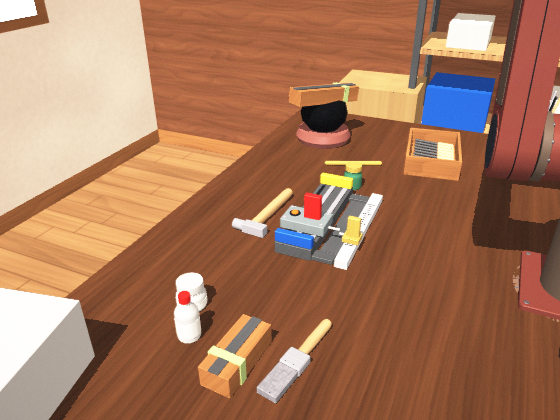

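The top view shows the slide with blue at (265,216), yellow at (401,212), the red fin at about (300,220) and the cursor at (299,266). In the side view the red fin is at (313,206), the pin at (295,213) and the cursor at (352,230). Next I'll segment these and fit the slide frame.

Run:
```python
from h import *
a=cam('top');b=cam('side')
def seg(c,roi,lo,hi):
    h=cv2.cvtColor(c['color'],cv2.COLOR_RGB2HSV);m=cv2.inRange(h,lo,hi)
    k=np.zeros_like(m);k[roi[1]:roi[3],roi[0]:roi[2]]=1;m*=k
    n,l,s,ce=cv2.connectedComponentsWithStats(m);i=1+s[1:,4].argmax()
    return s[i],ce[i],np.column_stack(np.nonzero(l==i)[::-1])
T=(250,180,420,290);S=(220,150,400,290)
col=dict(blue=((105,120,60),(125,255,255)),yellow=((22,150,120),(32,255,255)),red=((0,200,90),(4,255,255)),orange=((6,170,120),(18,255,255)))
for n,(lo,hi) in col.items():
  for nm,c,r in(('top',a,T),('side',b,S)):
    s,ce,p=seg(c,r,lo,hi);print(nm,n,s,ce.round(1),cv2.boxPoints(cv2.minAreaRect(p)).round(0).tolist())
x=cv2.resize(a['color'][180:290,250:420],None,fx=4,fy=4,interpolation=2)[:,:,::-1]
y=cv2.resize(b['color'][165:275,230:400],None,fx=4,fy=4,interpolation=2)[:,:,::-1]
im=np.vstack([x,y]);im=cv2.resize(im,None,fx=.68,fy=.68);cv2.imwrite('pics/z.png',im);print(im.shape)
```

```text
Traceback (most recent call last):
ValueError: attempt to get argmax of an empty sequence
```

```bash
cat >> h.py <<'E'
T=(250,180,420,290);S=(220,150,400,290)
COL=dict(blue=((0,20,90),(90,120,255)),yellow=((170,150,0),(255,255,110)),red=((120,0,0),(255,60,60)),orange=((150,70,0),(255,150,70)))
def seg(c,roi,n):
    m=cv2.inRange(c['color'],*COL[n])
    k=np.zeros_like(m);k[roi[1]:roi[3],roi[0]:roi[2]]=1;m*=k
    n,l,s,ce=cv2.connectedComponentsWithStats(m)
    if n<2: return None
    i=1+s[1:,4].argmax()
    return s[i],ce[i],np.column_stack(np.nonzero(l==i)[::-1])
E
python3 - <<'E'
from h import *
a=cam('top');b=cam('side')
for n in COL:
  for nm,c,r in(('top',a,T),('side',b,S)):
    o=seg(c,r,n)
    if o: print(nm,n,o[0],o[1].round(1),cv2.boxPoints(cv2.minAreaRect(o[2].astype(np.float32))).round(0).tolist())
x=cv2.resize(a['color'][180:290,250:420],None,fx=4,fy=4,interpolation=2)[:,:,::-1]
y=cv2.resize(b['color'][165:275,230:400],None,fx=4,fy=4,interpolation=2)[:,:,::-1]
im=np.vstack([x,y]);im=cv2.resize(im,None,fx=.68,fy=.68);cv2.imwrite('pics/z.png',im);print(im.shape)
E
```

```text
side blue [275 232  39  17 328] [294.3 240.6] [[273.0, 244.0], [275.0, 232.0], [314.0, 237.0], [313.0, 249.0]]
top yellow [394 191  14  42 135] [399.8 211. ] [[394.0, 191.0], [405.0, 191.0], [407.0, 232.0], [396.0, 232.0]]
side yellow [320 172  33  17 344] [336.2 180.4] [[319.0, 183.0], [321.0, 171.0], [354.0, 178.0], [351.0, 189.0]]
side red [304 194  18  26 354] [312.5 207. ] [[304.0, 194.0], [321.0, 194.0], [321.0, 219.0], [304.0, 219.0]]
top orange [406 200   1   3   3] [406. 201.] [[406.0, 202.0], [406.0, 202.0], [406.0, 200.0], [406.0, 200.0]]
side orange [220 160  53  51 237] [242.8 187.5] [[219.0, 209.0], [270.0, 158.0], [274.0, 162.0], [223.0, 213.0]]
(598, 462, 3)
```

View pics/z.png

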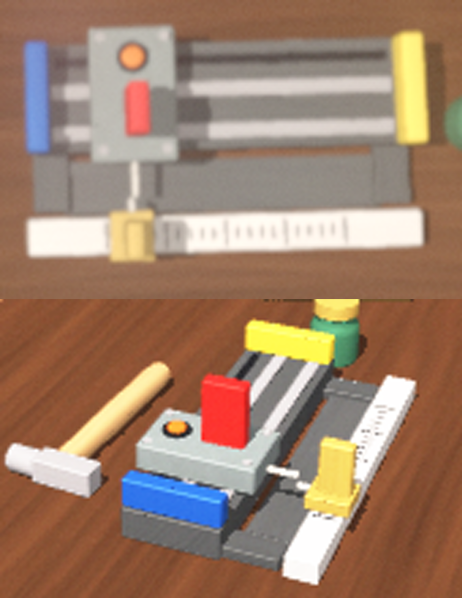

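Run:
```python
from h import *
a=cam('top');b=cam('side')
print('fin',tri([(a,300.7,220.1),(b,313.1,194.8)]),'pin',tri([(a,298.9,201),(b,294.7,212.4)]))
t=lambda u,v:(u/2.72+250-.3,v/2.72+180-.3)
print('cursor fin from side',onz(b,354.3,217.2,85))
B0=onz(a,*t(27,43),58);B1=onz(a,*t(29,152),58);Y0=onz(a,*t(424,32),58);Y1=onz(a,*t(428,142),58)
print(B0,B1,Y0,Y1)
bl=(B0+B1)/2;ye=(Y0+Y1)/2;d=bl-ye;print('mid',(bl+ye)/2,'len',np.linalg.norm(d),'yaw',np.arctan2(-d[0],d[1]))
print('rail',onz(a,*t(28,237),22),onz(a,*t(423,227),22))
s=monitor.read_state();print(R.from_quat(s['ee_rot']).as_matrix().round(3),s['position'])
w=cam('wrist','w0.png');print(w['position'],rot(w).round(2))
```

```text
fin [567.18994041  35.19943956 121.50259317] pin [613.4118208   34.21572327  62.5117497 ]
cursor fin from side [467.03734316  33.34372079  85.        ]
[627.11538361 120.84316134  58.        ] [538.37340711 119.90343709  58.        ] [ 633.00524611 -204.39410975   58.        ] [ 542.88333466 -203.99886673   58.        ]
mid [585.34434287 -41.91159451  58.        ] len 324.61143823839535 yaw 0.01601951386253676
rail [468.90870739 122.25633173  22.        ] [ 473.21363472 -208.61846456   22.        ]
[[-0.965 -0.     0.263]
 [-0.263  0.    -0.965]
 [-0.    -1.    -0.   ]] [ 164.16139798 -602.97519446  247.38143434]
[ 229.7359743  -585.88995584  383.65794557] [[ 0.26 -0.93 -0.24]
 [-0.97 -0.25 -0.07]
 [-0.    0.25 -0.97]]
```

Request:
move_arm([
  [0,0.25,0,-55.7,4.7,-51,0],
  [0,0.25,0,-55.7,4.7,-51,0],
  [0,0.25,0,-55.7,4.7,-51,0],
  [0,0.25,0,-55.7,4.7,-51,0],
  [0,0.25,0,-55.7,4.7,-51,0],
  [0,0.25,0,-55.7,4.7,-51,0],
  [0,0.25,0,-55.7,4.7,-51,0],
  [0,0.25,0,-55.7,4.7,-51,0],
  [0,0.25,0,-55.7,4.7,-51,0],
  [0,0.25,0,-55.7,4.7,-51,0],
  [0,0.25,0,-55.7,4.7,-51,0],
  [0,0.25,0,-55.7,4.7,-51,0],
  [0,0.25,0,-55.7,4.7,-51,0],
  [0,0.25,0,-55.7,4.7,-51,0],
  [0,0.25,0,-55.7,4.7,-51,0],
  [0,0.25,0,-55.7,4.7,-51,0],
  [0,0.25,0,-55.7,4.7,-51,0],
  [0,0.25,0,-55.7,4.7,-51,0],
  [0,0.25,0,-55.7,4.7,-51,0],
  [0,0.25,0,-55.7,4.7,-51,0],
], squeeze=10)

```text
t: 2.12
position: [568.3, 37.9, 200.1]
ee_rot: [-0.007, 0.707, -0.707, 0.007]
wrist_force: [-0.2, -0.7, 0.7]
width: 1.0
```

Run:
```python
from h import *
s=monitor.read_state();print(s['t'],s['position'],R.from_quat(s['ee_rot']).as_matrix().round(3),s['wrist_force'])
w=cam('wrist','w1.png');b=cam('side','s1.png')
print('pred fin px',proj(w,(567.2,35.2,120)),'pin',proj(w,(613.4,34.2,66)))
im=np.hstack([cv2.resize(w['color'],(400,300)),cv2.resize(b['color'][150:290,220:400],(386,300))])[:,:,::-1];cv2.imwrite('pics/z1.png',im)
```

```text
2.1167 [568.29839579  37.89586266 200.1102334 ] [[-1.   -0.    0.02]
 [-0.02  0.   -1.  ]
 [ 0.   -1.   -0.  ]] [-0.22809452 -0.73936218  0.67128862]
pred fin px (np.float64(278.64586942434505), np.float64(228.26372456753367)) pin (np.float64(280.3103002105816), np.float64(161.37507543127583))
```

View pics/z1.png

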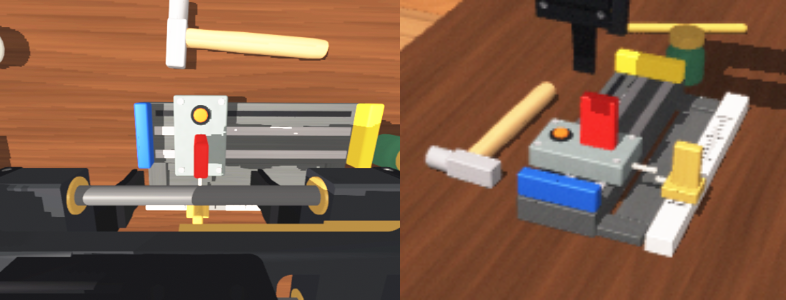

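Wrist view: pin at about (280,161) px and fin top at about (281,229) px, both matching the predictions. I'll lower around the fin and close gently.

Request:
move_arm([
  [0,0,0,0,2,0.1,0.3],
  [0,0,0,0,4.5,0.25,0.6],
  [0,0,0,0,7,0.25,0.6],
  [0,0,0,0,8.5,0.25,0.6],
  [0,0,0,0,8.8,0.25,0.6],
  [0,0,0,0,8.8,0.25,0.65],
  [0,0,0,0,8.8,0.25,0.7],
  [0,0,0,0,8.8,0.25,0.73],
  [0,0,0,0,8.8,0.25,0.76],
  [0,0,0,0,8.8,0.25,0.78],
  [0,0,0,0,8.8,0.25,0.8],
  [0,0,0,0,8.8,0.25,0.82],
  [0,0,0,0,8.8,0.25,0.84],
  [0,0,0,0,8.8,0.25,0.86],
  [0,0,0,0,8.8,0.25,0.86],
], squeeze=10)

```text
t: 3.47
position: [567.9, 33.6, 113.0]
ee_rot: [-0.005, 0.707, -0.707, 0.006]
wrist_force: [0.0, 4.8, 4.7]
width: 0.182
```

```bash
cat >> h.py <<'E'
def look(name):
    s=monitor.read_state();b=cam('side');w=cam('wrist')
    p=s['position'];print('t',round(s['t'],2),'pos',p.round(1),'F',s['wrist_force'].round(1),'w',round(s['width']*87,1))
    for n,c in(('side',b),('wrist',w)):
        P=[proj(c,(p[0]+45,p[1]+.7,z)) for z in(66,77)]
        m=cv2.inRange(cv2.cvtColor(c['color'],cv2.COLOR_RGB2HSV),(8,150,150),(24,255,255))
        u,v=map(int,P[0]);k=np.zeros_like(m);k[max(v-22,0):v+16,max(u-16,0):u+16]=1;m*=k
        q,l,st,ce=cv2.connectedComponentsWithStats(m)
        o=(ce[1+st[1:,4].argmax()],st[1+st[1:,4].argmax()]) if q>1 else None
        print(n,'down',np.round(P[0],1),'up',np.round(P[1],1),'seen',None if o is None else (o[0].round(1),o[1]))
        crop=c['color'][max(v-30,0):v+30,max(u-40,0):u+40]
        cv2.imwrite(f'pics/{name}_{n}.png',cv2.resize(crop[:,:,::-1],(320,240)))
E
python3 -c "
from h import *
look('g')"
```

```text
t 3.47 pos [567.9  33.6 113. ] F [0.  4.8 4.7] w 15.8
side down [294.9 211.2] up [294.9 207.2] seen (array([294.5, 211.5]), array([291, 210,   8,   4,  28], dtype=int32))
wrist down [274.8 173.5] up [274.8 175.9] seen (array([276. , 171.6]), array([262, 158,  28,  29, 627], dtype=int32))
```

Request:
move_arm([
  [0,0,0,0,0,-0.2,0.86],
  [0,0,0,0,0,-0.5,0.86],
  [0,0,0,0,0,-0.8,0.86],
  [0,0,0,0,0,-1.1,0.86],
  [0,0,0,0,0,-1.4,0.86],
  [0,0,0,0,0,-1.7,0.86],
  [0,0,0,0,0,-1.9,0.86],
  [0,0,0,0,0,-2.0,0.86],
])

```text
t: 4.23
position: [567.6, 52.2, 112.9]
ee_rot: [0.005, -0.707, 0.708, -0.006]
wrist_force: [-1.2, -4.1, 5.8]
width: 0.183
```

Request:
move_arm([
  [0,0,0,0,0,-0.1,0.86],
  [0,0,0,0,0,-0.2,0.86],
  [0,0,0,0,0,-0.3,0.86],
  [0,0,0,0,0,-0.3,0.86],
])

```text
t: 4.57
position: [567.6, 55.2, 112.9]
ee_rot: [0.005, -0.707, 0.708, -0.006]
wrist_force: [-1.2, -3.3, 5.4]
width: 0.185
```

Request:
move_arm([
  [0,0,0,0,0,-0.1,0.86],
  [0,0,0,0,0,-0.2,0.86],
  [0,0,0,0,0,-0.2,0.86],
])

```text
t: 4.82
position: [567.5, 57.2, 112.9]
ee_rot: [0.005, -0.707, 0.708, -0.006]
wrist_force: [-1.0, -2.4, 6.4]
width: 0.185
```

Request:
move_arm([
  [0,0,0,0,0,-0.1,0.86],
  [0,0,0,0,0,-0.2,0.86],
  [0,0,0,0,0,-0.2,0.86],
])

```text
t: 5.07
position: [567.5, 58.2, 112.9]
ee_rot: [0.005, -0.706, 0.708, -0.006]
wrist_force: [-1.7, -6.6, 5.4]
width: 0.18
```

Request:
move_arm([
  [0,0,0,0,0,-0.1,0.86],
  [0,0,0,0,0,-0.1,0.86],
])

```text
t: 5.23
position: [567.6, 58.3, 112.9]
ee_rot: [0.005, -0.705, 0.709, -0.006]
wrist_force: [-1.2, -11.1, 5.9]
width: 0.187
```

```bash
python3 -c "
from h import *
look('b')"
```

```text
t 5.23 pos [567.6  58.3 112.9] F [ -1.2 -11.1   5.9] w 16.3
side down [290.9 216.2] up [290.9 212.2] seen (array([290.6, 216.4]), array([287, 215,   8,   4,  29], dtype=int32))
wrist down [274.5 173.5] up [274.6 175.9] seen (array([275.9, 171.7]), array([262, 158,  28,  29, 631], dtype=int32))
```

Blue stop reached: the motion halted at y=58.3 with 11 N. Now back slowly, watching the pin.

Request:
move_arm([
  [0,0,0,0,0,0.2,0.86],
  [0,0,0,0,0,0.5,0.86],
  [0,0,0,0,0,0.9,0.86],
  [0,0,0,0,0,1.3,0.86],
  [0,0,0,0,0,1.7,0.86],
  [0,0,0,0,0,2.1,0.86],
  [0,0,0,0,0,2.5,0.86],
  [0,0,0,0,0,2.9,0.86],
  [0,0,0,0,0,3.3,0.86],
  [0,0,0,0,0,3.7,0.86],
  [0,0,0,0,0,4.1,0.86],
  [0,0,0,0,0,4.5,0.86],
  [0,0,0,0,0,4.8,0.86],
  [0,0,0,0,0,5.0,0.86],
])

```text
t: 6.5
position: [568.2, 11.7, 112.8]
ee_rot: [-0.005, 0.708, -0.707, 0.006]
wrist_force: [-0.4, 4.5, 5.2]
width: 0.183
```

```bash
python3 -c "
from h import *
look('c1')"
```

```text
t 6.5 pos [568.2  11.7 112.8] F [-0.4  4.5  5.2] w 16.0
side down [298.3 206.9] up [298.3 203. ] seen (array([297.9, 207.2]), array([295, 205,   7,   5,  26], dtype=int32))
wrist down [274.4 173.6] up [274.3 176. ] seen (array([275.9, 171.6]), array([262, 158,  28,  29, 633], dtype=int32))
```

Request:
move_arm([
  [0,0,0,0,0,0.3,0.86],
  [0,0,0,0,0,0.6,0.86],
  [0,0,0,0,0,0.9,0.86],
  [0,0,0,0,0,1.2,0.86],
  [0,0,0,0,0,1.5,0.86],
])

```text
t: 7.02
position: [568.5, -3.1, 112.9]
ee_rot: [-0.005, 0.708, -0.707, 0.006]
wrist_force: [-1.0, 4.3, 5.2]
width: 0.185
```

```bash
python3 -c "
from h import *
look('c2')"
```

```text
t 7.02 pos [568.5  -3.1 112.9] F [-1.   4.3  5.2] w 16.1
side down [300.5 204.1] up [300.6 200.2] seen (array([300.1, 204.4]), array([297, 203,   7,   4,  25], dtype=int32))
wrist down [274.  173.6] up [273.9 175.9] seen (array([275.9, 171.6]), array([262, 158,  28,  29, 636], dtype=int32))
```

Request:
move_arm([
  [0,0,0,0,0,0.3,0.86],
  [0,0,0,0,0,0.6,0.86],
  [0,0,0,0,0,0.9,0.86],
  [0,0,0,0,0,1.2,0.86],
  [0,0,0,0,0,1.5,0.86],
])

```text
t: 7.53
position: [568.7, -18.1, 112.9]
ee_rot: [-0.005, 0.708, -0.707, 0.006]
wrist_force: [-0.9, 3.9, 5.9]
width: 0.183
```

```bash
python3 -c "
from h import *
look('c3')"
```

```text
t 7.53 pos [568.7 -18.1 112.9] F [-0.9  3.9  5.9] w 15.9
side down [302.8 201.3] up [302.9 197.4] seen (array([302.2, 201.5]), array([299, 200,   7,   4,  26], dtype=int32))
wrist down [274.  173.6] up [273.9 175.9] seen (array([275.9, 171.6]), array([262, 158,  28,  29, 636], dtype=int32))
```

Request:
move_arm([
  [0,0,0,0,0,0.3,0.86],
  [0,0,0,0,0,0.6,0.86],
  [0,0,0,0,0,0.9,0.86],
  [0,0,0,0,0,1.2,0.86],
])

```text
t: 7.97
position: [568.9, -30.1, 112.9]
ee_rot: [-0.005, 0.708, -0.707, 0.006]
wrist_force: [-1.0, 4.1, 6.1]
width: 0.183
```

```bash
python3 -c "
from h import *
look('c4')"
```

```text
t 7.97 pos [568.9 -30.1 112.9] F [-1.   4.1  6.1] w 15.9
side down [304.5 199.1] up [304.6 195.2] seen (array([304.1, 199.4]), array([301, 198,   7,   4,  25], dtype=int32))
wrist down [274.  173.6] up [273.9 175.9] seen (array([275.9, 171.6]), array([262, 158,  28,  29, 637], dtype=int32))
```

Request:
move_arm([
  [0,0,0,0,0,0.3,0.86],
  [0,0,0,0,0,0.6,0.86],
  [0,0,0,0,0,0.9,0.86],
  [0,0,0,0,0,1.2,0.86],
])

```text
t: 8.4
position: [569.1, -42.1, 112.8]
ee_rot: [-0.006, 0.708, -0.707, 0.006]
wrist_force: [-0.7, 4.5, 5.6]
width: 0.181
```

```bash
python3 -c "
from h import *
look('c5')"
```

```text
t 8.4 pos [569.1 -42.1 112.8] F [-0.7  4.5  5.6] w 15.7
side down [306.3 196.9] up [306.4 193.1] seen (array([306. , 197.2]), array([303, 196,   7,   4,  24], dtype=int32))
wrist down [274.  173.6] up [273.9 175.9] seen (array([275.9, 171.6]), array([262, 158,  28,  29, 637], dtype=int32))
```

Request:
move_arm([
  [0,0,0,0,0,0.3,0.86],
  [0,0,0,0,0,0.6,0.86],
  [0,0,0,0,0,0.9,0.86],
  [0,0,0,0,0,1.2,0.86],
])

```text
t: 8.83
position: [569.3, -54.1, 112.9]
ee_rot: [-0.006, 0.708, -0.707, 0.006]
wrist_force: [-1.1, 5.3, 5.6]
width: 0.182
```

```bash
python3 -c "
from h import *
look('c6')"
```

```text
t 8.83 pos [569.3 -54.1 112.9] F [-1.1  5.3  5.6] w 15.9
side down [308.  194.8] up [308.1 191. ] seen (array([307.9, 195.1]), array([305, 193,   7,   5,  24], dtype=int32))
wrist down [274.  173.5] up [273.9 175.9] seen (array([275.8, 171.6]), array([262, 158,  28,  29, 640], dtype=int32))
```

Request:
move_arm([
  [0,0,0,0,0,0.3,0.86],
  [0,0,0,0,0,0.6,0.86],
  [0,0,0,0,0,0.9,0.86],
  [0,0,0,0,0,1.0,0.86],
])

```text
t: 9.27
position: [569.4, -64.1, 112.9]
ee_rot: [-0.005, 0.708, -0.706, 0.006]
wrist_force: [-0.6, 7.0, 5.8]
width: 0.186
```

```bash
python3 -c "
from h import *
look('c7')"
```

```text
t 9.27 pos [569.4 -64.1 112.9] F [-0.6  7.   5.8] w 16.2
side down [309.4 193. ] up [309.5 189.2] seen (array([309.1, 193.3]), array([306, 192,   7,   4,  23], dtype=int32))
wrist down [275.  173.6] up [274.9 175.9] seen (array([275.9, 171.6]), array([262, 158,  29,  29, 645], dtype=int32))
```

Request:
move_arm([
  [0,0,0,0,0,0.3,0.86],
  [0,0,0,0,0,0.6,0.86],
  [0,0,0,0,0,0.9,0.86],
  [0,0,0,0,0,1.0,0.86],
])

```text
t: 9.7
position: [569.6, -73.3, 112.8]
ee_rot: [-0.006, 0.708, -0.706, 0.006]
wrist_force: [-0.5, 6.9, 7.4]
width: 0.181
```

```bash
python3 -c "
from h import *
look('c8')"
```

```text
t 9.7 pos [569.6 -73.3 112.8] F [-0.5  6.9  7.4] w 15.8
side down [310.7 191.4] up [310.8 187.6] seen (array([310.2, 190. ]), array([307, 188,   7,   5,  27], dtype=int32))
wrist down [274.8 173.6] up [274.7 175.9] seen (array([275.9, 173.2]), array([261, 159,  29,  29, 662], dtype=int32))
```

Request:
move_arm([
  [0,0,0,0,0,0.3,0.86],
  [0,0,0,0,0,0.6,0.86],
  [0,0,0,0,0,0.9,0.86],
  [0,0,0,0,0,1.0,0.86],
])

```text
t: 10.13
position: [569.7, -83.8, 112.8]
ee_rot: [-0.006, 0.708, -0.706, 0.006]
wrist_force: [-0.4, 6.4, 6.4]
width: 0.178
```

```bash
python3 -c "
from h import *
look('c9')"
```

```text
t 10.13 pos [569.7 -83.8 112.8] F [-0.4  6.4  6.4] w 15.5
side down [312.1 189.6] up [312.2 185.9] seen (array([311.9, 186.8]), array([309, 185,   7,   5,  30], dtype=int32))
wrist down [274.9 173.6] up [274.8 175.9] seen (array([275.8, 173.8]), array([261, 159,  29,  30, 691], dtype=int32))
```

Request:
move_arm([
  [0,0,0,0,0,0.3,0.86],
  [0,0,0,0,0,0.6,0.86],
  [0,0,0,0,0,0.8,0.86],
])

```text
t: 10.48
position: [569.9, -91.8, 112.8]
ee_rot: [-0.006, 0.708, -0.706, 0.006]
wrist_force: [-0.4, 5.9, 6.6]
width: 0.183
```

```bash
python3 -c "
from h import *
look('d1')"
```

```text
t 10.48 pos [569.9 -91.8 112.8] F [-0.4  5.9  6.6] w 15.9
side down [313.2 188.3] up [313.3 184.5] seen (array([313.1, 185. ]), array([310, 183,   7,   5,  30], dtype=int32))
wrist down [274.1 173.6] up [274.  175.9] seen (array([275.7, 173.9]), array([261, 159,  29,  30, 691], dtype=int32))
```

Request:
move_arm([
  [0,0,0,0,0,0.3,0.86],
  [0,0,0,0,0,0.6,0.86],
  [0,0,0,0,0,0.8,0.86],
])

```text
t: 10.83
position: [570.0, -100.0, 112.8]
ee_rot: [-0.006, 0.708, -0.706, 0.006]
wrist_force: [-1.1, 4.3, 5.4]
width: 0.183
```

```bash
python3 -c "
from h import *
look('d2')"
```

```text
t 10.83 pos [ 570.  -100.   112.8] F [-1.1  4.3  5.4] w 15.9
side down [314.3 186.9] up [314.4 183.1] seen (array([314.3, 184.2]), array([311, 182,   7,   5,  30], dtype=int32))
wrist down [274.  173.6] up [273.9 175.9] seen (array([275.8, 173.5]), array([261, 159,  29,  30, 682], dtype=int32))
```

Request:
move_arm([
  [0,0,0,0,0,0.3,0.86],
  [0,0,0,0,0,0.5,0.86],
  [0,0,0,0,0,0.7,0.86],
])

```text
t: 11.18
position: [570.1, -107.1, 112.8]
ee_rot: [-0.006, 0.708, -0.707, 0.006]
wrist_force: [-1.2, 3.8, 5.9]
width: 0.184
```

```bash
python3 -c "
from h import *
look('d3')"
```

```text
t 11.18 pos [ 570.1 -107.1  112.8] F [-1.2  3.8  5.9] w 16.0
side down [315.2 185.7] up [315.3 182. ] seen (array([315.1, 184.6]), array([312, 182,   7,   6,  27], dtype=int32))
wrist down [274.1 173.6] up [274. 176.] seen (array([275.9, 172.8]), array([261, 158,  29,  30, 661], dtype=int32))
```

Request:
move_arm([
  [0,0,0,0,0,0.3,0.86],
  [0,0,0,0,0,0.5,0.86],
  [0,0,0,0,0,0.7,0.86],
])

```text
t: 11.53
position: [570.2, -114.3, 112.8]
ee_rot: [-0.006, 0.708, -0.707, 0.006]
wrist_force: [-1.8, 3.5, 6.5]
width: 0.185
```

```bash
python3 -c "
from h import *
look('d4')"
```

```text
t 11.53 pos [ 570.2 -114.3  112.8] F [-1.8  3.5  6.5] w 16.1
side down [316.2 184.5] up [316.3 180.8] seen (array([315.9, 184.7]), array([313, 183,   7,   4,  23], dtype=int32))
wrist down [274.4 173.6] up [274.3 175.9] seen (array([275.8, 171.6]), array([262, 158,  28,  29, 640], dtype=int32))
```

The pin stands up between roughly y=-66 and y=-112, so the burr is centred near y≈-89 (carriage ≈ -47 mm). Continuing to the yellow stop.

Request:
move_arm([
  [0,0,0,0,0,0.3,0.86],
  [0,0,0,0,0,0.6,0.86],
  [0,0,0,0,0,0.9,0.86],
  [0,0,0,0,0,1.2,0.86],
  [0,0,0,0,0,1.5,0.86],
  [0,0,0,0,0,1.8,0.86],
  [0,0,0,0,0,2.1,0.86],
  [0,0,0,0,0,2.3,0.86],
  [0,0,0,0,0,2.4,0.86],
])

```text
t: 12.38
position: [570.6, -138.3, 112.8]
ee_rot: [-0.006, 0.708, -0.707, 0.006]
wrist_force: [-0.9, 3.4, 6.1]
width: 0.184
```

Request:
move_arm([
  [0,0,0,0,0,0.1,0.86],
  [0,0,0,0,0,0.2,0.86],
  [0,0,0,0,0,0.3,0.86],
  [0,0,0,0,0,0.3,0.86],
])

```text
t: 12.72
position: [570.6, -141.3, 112.8]
ee_rot: [-0.006, 0.708, -0.707, 0.006]
wrist_force: [-0.6, 4.0, 4.8]
width: 0.181
```

Request:
move_arm([
  [0,0,0,0,0,0.1,0.86],
  [0,0,0,0,0,0.2,0.86],
  [0,0,0,0,0,0.2,0.86],
])

```text
t: 12.97
position: [570.6, -142.0, 112.8]
ee_rot: [-0.006, 0.708, -0.706, 0.006]
wrist_force: [-1.1, 8.2, 7.2]
width: 0.186
```

Request:
move_arm([
  [0,0,0,0,0,-0.2,0.86],
  [0,0,0,0,0,-0.6,0.86],
  [0,0,0,0,0,-1.0,0.86],
  [0,0,0,0,0,-1.4,0.86],
  [0,0,0,0,0,-1.8,0.86],
  [0,0,0,0,0,-2.2,0.86],
  [0,0,0,0,0,-2.6,0.86],
  [0,0,0,0,0,-3.0,0.86],
  [0,0,0,0,0,-3.4,0.86],
  [0,0,0,0,0,-3.8,0.86],
  [0,0,0,0,0,-4.2,0.86],
  [0,0,0,0,0,-4.6,0.86],
  [0,0,0,0,0,-4.9,0.86],
  [0,0,0,0,0,-5.2,0.86],
  [0,0,0,0,0,-5.4,0.86],
  [0,0,0,0,0,-5.4,0.86],
])

```text
t: 14.3
position: [569.8, -89.7, 112.8]
ee_rot: [0.005, -0.707, 0.707, -0.006]
wrist_force: [0.2, -2.0, 5.6]
width: 0.184
```

```bash
python3 -c "
from h import *
look('e1')"
```

```text
t 14.3 pos [569.8 -89.7 112.8] F [ 0.2 -2.   5.6] w 16.0
side down [312.9 188.6] up [313.  184.9] seen (array([312.7, 185.6]), array([310, 183,   7,   6,  31], dtype=int32))
wrist down [275.1 173.5] up [275.  175.9] seen (array([275.9, 173.9]), array([261, 159,  30,  30, 705], dtype=int32))
```

Pin is at its maximum reading. Release, rise, and go over the cursor.

Request:
move_arm([
  [0,0,0,0,0,0,0.8],
  [0,0,0,0,0,0,0.7],
  [0,0,0,0,0,0,0.5],
  [0,0,0,0,0,0,0.4],
  [0,0,0,0,0,0,0.4],
  [0,0,0,0,-2,0,0.4],
  [0,0,0,0,-5,0,0.4],
  [0,0,0,0,-8,0,0.4],
  [0,0,0,2,-8,-3,0.4],
  [0,0,0,5,-8,-6,0.4],
  [0,0,0,8,-8,-9,0.4],
  [0,0,0,10.2,-8,-12.4,0.4],
  [0,0,0,10.2,-8,-12.4,0.4],
  [0,0,0,10.2,-8,-12.4,0.4],
])

```text
t: 15.57
position: [464.6, 33.9, 192.5]
ee_rot: [-0.007, 0.707, -0.707, 0.007]
wrist_force: [-0.3, -1.9, 1.0]
width: 0.603
```

Run:
```python
from h import *
s=monitor.read_state();print(s['t'],s['position'],s['wrist_force'])
w=cam('wrist');b=cam('side')
print('pred cursor fin px',proj(w,(466.5,33.3,85)),proj(b,(466.5,33.3,85)))
cv2.imwrite('pics/z2.png',np.hstack([cv2.resize(w['color'],(400,300)),cv2.resize(b['color'][150:290,220:400],(386,300))])[:,:,::-1])
```

```text
15.5667 [464.56849246  33.85864267 192.49091001] [-0.31004578 -1.89238921  0.99751786]
pred cursor fin px (np.float64(275.9314360316258), np.float64(215.1439115801599)) (np.float64(354.5338206269586), np.float64(217.24103662273453))
```

View pics/z2.png

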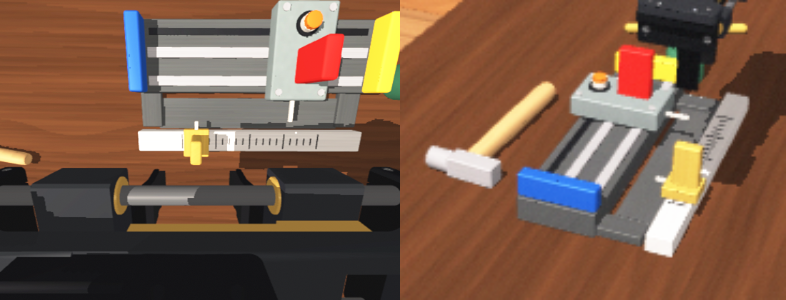

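Picture: the pin is up with its white band showing. The cursor fin top sits at about (197,155) in the half-size wrist view, as predicted. Descend and grip the cursor.

Request:
move_arm([
  [0,0,0,-0.1,3,0,0.4],
  [0,0,0,-0.15,6,0,0.5],
  [0,0,0,-0.15,9,0,0.6],
  [0,0,0,-0.15,10.3,0,0.65],
  [0,0,0,-0.15,10.7,0,0.7],
  [0,0,0,-0.15,10.7,0,0.75],
  [0,0,0,-0.15,10.7,0,0.78],
  [0,0,0,-0.15,10.7,0,0.8],
  [0,0,0,-0.15,10.7,0,0.82],
  [0,0,0,-0.15,10.7,0,0.84],
  [0,0,0,-0.15,10.7,0,0.86],
  [0,0,0,-0.15,10.7,0,0.88],
  [0,0,0,-0.15,10.7,0,0.88],
], squeeze=8)

```text
t: 16.75
position: [468.5, 32.3, 86.8]
ee_rot: [0.005, -0.707, 0.707, -0.007]
wrist_force: [2.1, 2.5, 6.1]
width: 0.16
```

Request:
move_arm([
  [0,0,0,0,0,0.3,0.88],
  [0,0,0,0,0,0.8,0.88],
  [0,0,0,0,0,1.5,0.88],
  [0,0,0,0,0,2.2,0.88],
  [0,0,0,0,0,3.0,0.88],
  [0,0,0,0,0,3.8,0.88],
  [0,0,0,0,0,4.6,0.88],
  [0,0,0,0,0,5.4,0.88],
  [0,0,0,0,0,6.2,0.88],
  [0,0,0,0,0,7.0,0.88],
  [0,0,0,0,0,7.8,0.88],
  [0,0,0,0,0,8.6,0.88],
  [0,0,0,0,0,9.4,0.88],
  [0,0,0,0,0,10.2,0.88],
  [0,0,0,0,0,10.9,0.88],
  [0,0,0,0,0,11.5,0.88],
  [0,0,0,0,0,12.0,0.88],
  [0,0,0,0,0,12.3,0.88],
  [0,0,0,0,0,12.3,0.88],
])

```text
t: 18.33
position: [470.4, -91.8, 86.8]
ee_rot: [0.004, -0.707, 0.708, -0.006]
wrist_force: [1.8, -0.3, 5.3]
width: 0.16
```

Run:
```python
from h import *
s=monitor.read_state();print(s['t'],s['position'],s['wrist_force'],R.from_quat(s['ee_rot']).as_matrix().round(4))
w=cam('wrist');b=cam('side')
cv2.imwrite('pics/z3.png',np.hstack([cv2.resize(w['color'],(400,300)),cv2.resize(b['color'][150:290,220:400],(386,300))])[:,:,::-1])
```

```text
18.3333 [470.37298831 -91.80620987  86.81719741] [ 1.8350904  -0.31925334  5.29742637] [[-0.9999  0.0028  0.0154]
 [-0.0154 -0.0015 -0.9999]
 [-0.0027 -1.      0.0015]]
```

View pics/z3.png

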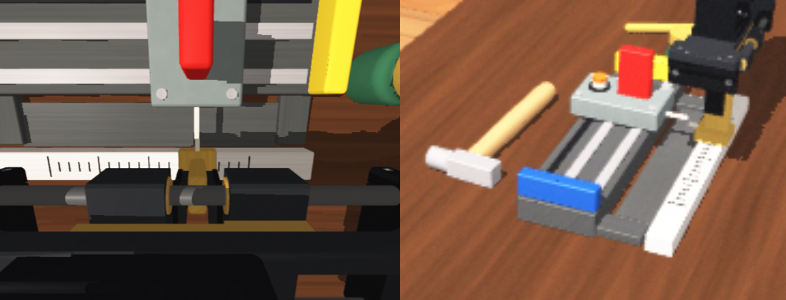

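The wrist view shows both pointers in line at column ~197 (half-size). Release, rise and move clear.

Request:
move_arm([
  [0,0,0,0,0,0,0.82],
  [0,0,0,0,0,0,0.75],
  [0,0,0,0,0,0,0.6],
  [0,0,0,0,0,0,0.5],
  [0,0,0,0,0,0,0.5],
  [0,0,0,0,-2,0,0.5],
  [0,0,0,0,-5,0,0.5],
  [0,0,0,0,-8,0,0.5],
  [0,0,0,0,-11,0,0.5],
  [0,0,0,2,-13,0,0.5],
  [0,0,0,5,-14,0,0.5],
  [0,0,0,8,-14,0,0.5],
  [0,0,0,8,-14,0,0.5],
  [0,0,0,8,-14,0,0.5],
])

```text
t: 19.6
position: [388.4, -91.9, 225.7]
ee_rot: [0.005, -0.707, 0.707, -0.006]
wrist_force: [-0.4, -0.3, 0.5]
width: 0.507
```

Run:
```python
from h import *
s=monitor.read_state();print(s['t'],s['position'],s['wrist_force'])
w=cam('wrist');b=cam('top');c=cam('side')
cv2.imwrite('pics/z4.png',np.hstack([cv2.resize(w['color'][:320],(400,228)),cv2.resize(c['color'][150:290,220:400],(293,228))])[:,:,::-1])
```

```text
19.6 [388.37055459 -91.94993096 225.6754937 ] [-0.39318082 -0.34526195  0.47190033]
```

View pics/z4.png

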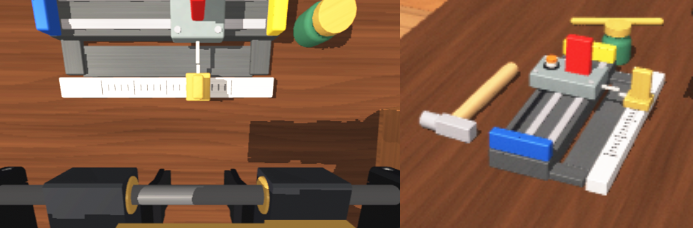

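The pointers line up at column ~198, the pin is up with its white band visible at (551,62), and the arm is clear. Handing in.

```bash
python3 -c "
from h import *
print(order.close_job())"
```

```text
the job is handed in; nothing more can be done
None
```

The job is done and handed in at about 20 s of the 64 s allowed.

- **Stops:** I gripped the carriage fin lightly (10 N) and pushed it to the blue stop, where it halted at TCP y = 58.3 with 11 N. I then took it slowly back to the yellow stop, where it halted at y = -142.0 with 8 N. That is 200.3 mm of travel, as expected.
- **Tight spot:** On the way back the pin rose between about y = -66 and y = -112, and drag increased there. This puts the burr's centre near a carriage position of -47 mm. I left the carriage at about -48 mm.
- **Pin:** Its white band was visible after I let go and again in the last pictures.
- **Cursor:** I slid it until the pointers lined up, to within about 1 mm by tool position and in line in the wrist view. Then I released it and moved the arm clear, with the wrist force reading near zero.

I saw nothing else on the bench disturbed, and no checks failed or disagreed. The exact pin height was read only coarsely, from a few pixels of movement.

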